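Refit the rotor of the mini centrifuge and shut its cover

ROBOT

A 6-joint arm with a two-finger parallel gripper is mounted at the origin on the work surface. World frame = base frame: x ahead of the robot, y to its left, z up, the work surface at z = 0. Lengths are in m, angles in degrees, forces in N, time in s.
With the tool pointing down it reaches from about 0.3 to 0.825 m from the base axis. Payload 5.4 kg.
Tool frame: the origin (TCP) lies between the finger pads; the fingertips stand 22 mm ahead of it and the grasp point (between the pads) lies 3 mm ahead of it; z points along the fingers, y is the line along which they close (so a half turn about z gives the same grasp; the last joint's range is limited). The gripper opens to 92 mm and grips with 3 to 60 N. Pads are 20 mm wide; open, the fingers measure 128 mm over their backs; the gripper's body (75 mm by 189 mm) begins 69 mm behind the grasp point.
Start: joints at [61.014, 9.076, 91.501, -0, 79.423, -12.038], TCP at [0.168, 0.55, 0.237] pointing down, gripper open.
Joint ranges: [-166.64, 166.64], [-54.1, 131.32], [10.49, 154.53], [-73.88, 253.88], [9.74, 151.15], [-171.62, 171.62]. Speed limits (degrees/s): [147.25, 147.25, 180, 180, 180, 180].

INTERFACE

Orientations are given as [roll, pitch, yaw] about the fixed x, y, z axes, in that order (R = Rz(yaw) Ry(pitch) Rx(roll)).
In Python, from cell import readout, optics, bot gives the robot as it stands.
- The arm moves only by the shell command python3 -m creep 'ROWS' [FORCE]. ROWS is JSON, a list of rows, each an object with "travel": the shift along the tool's x, y, z in m, a list of three; "dr": the turn, a rotation vector about the tool's x, y, z in rad, a list of three; "claw": the closure, from -1 (fully open) to 1 (shut). A call has 1 to 8 rows; each row shifts and turns the commanded pose from where the row before left it, along the tool's axes as they then stand; what a row does not reach is not made up. A row lasts 1/8 s, in which the tool goes at most 62.5 mm and 10.7 degrees, less where a joint would pass 70% of its speed; a pose out of reach is approached as far as the arm can. A call is refused whole if a number of a shift passes 0.0625 or a number of a turn 0.188, either way. A call with a gripper value outside its range is refused whole. The fingers move at their own pace and stop on an object; FORCE is the grip in N (left out, the last holds). Time passes only in rows, so rows that do not move let the fingers close. It gives the time, the measured TCP pose, the force, the opening and the grip force at its end, in the units of the state.
- readout.state(): the state, without advancing time (a new reading comes with each control period).
- optics.camera(name): name is "side" or "top"; returns the picture (480x640x3 uint8, red, green, blue); there is no depth.
- optics.camera_params(name): a dict with "mtx" (3x3 intrinsics, pixels), "eye" and "orientation" of the camera in the world. Camera axes: x right, y down, z forward; pixel columns grow to the right and rows downward; lengths in m; the calibration is good to about 2 mm. A picture is of the moment at which its call begins. camera_params takes no time and is no camera call.
- bot.sign_off(): hands the job in; it is judged then, once.
The state is a dict: "t": time; "qpos": joint angles; "joint_vel": joint speeds; "joint_efforts": joint torques, N m; "tool_pos": TCP position; "orientation": TCP orientation; "wrist_force": force on the tool from outside, world axes, zero at the start; "torque": the same for the moment, N m; "finger_gap": finger opening in m; "gripper_force": force on a finger pad.
Only numpy, scipy, OpenCV 4.12 (cv2) and the standard library are available. Lean on these libraries where they do the work, as an engineer would, in place of code of your own. Each camera call takes 0.05 s, during which the arm holds its last target. There are 200 camera calls.

TASK

Put the mini centrifuge back in service: slide the loose rotor, right way up, over the top of the centrifuge's upright spindle and lower it (do not drop it) until it sits fully home on the drive plate. Then swing the hinged clear cover down until it is fully shut, and leave the dish, the tube rack and the bottle where they are.

Things in the scene. Friction and masses are not known exactly. Their poses are not given: they have to be found in the camera images.
- rotor: loose grey plastic rotor, hub up, 0.14 to 0.28 kg: slightly conical disc (72 mm diameter below, 84 mm above, 20 mm thick, six small dark pockets in its top) with a round hub to grip (34 mm diameter, from 20 to 40 mm above the underside); a 20 mm bore runs right through. Origin: on the bore axis at the underside; z up out of the hub
- spindle_seat (a point): on the spindle axis at the top of the drive plate (44 mm diameter), where the rotor's underside rests; 66 mm above the bench. The steel spindle rises 46 mm above this point: 16 mm diameter for 38 mm, then tapering to 6 mm. The centrifuge is a fixed white box 170 x 170 x 60 mm high centred on the spindle; z up, +x towards the cover's hinge
- lid_hinge (a point): middle of the cover's hinge line, at the edge of the centrifuge away from the robot: 78 mm from the spindle axis along the centrifuge's x, 62 mm above the bench; the line runs along this frame's y; fixed to the centrifuge
- lid_front (a point): middle of the front upper edge of the cover, moves with it; in the cover's own frame (origin on the hinge line, axes those of the centrifuge when shut) it lies at x = -156 mm, z = 64 mm
- lid (a joint): cover angle, rad: 0 shut, at most 1.9; starts open at 1.6 to 1.8; a stiff hinge holds it wherever left (2 N at its front edge moves it). The cover is a smoke-tinted clear box, open underneath, 156 mm (x) by 150 mm (y) by 64 mm high, walls 4 mm, flat black-edged top; shut, its top is 126 mm above the bench
- dish: bystander: closed petri dish, 94 mm diameter, 16 mm high, loose; origin at the centre of the underside
- rack: bystander: blue tube rack 60 x 100 x 45 mm with white capped tubes up to 67 mm high, loose; origin at the centre of the underside
- flask: bystander: amber bottle, 64 mm diameter, 130 mm high, loose; origin at the centre of the underside
There are look-alikes about, which are no part of the job. Several things have the shape of the rotor; the one meant has the colours described above. There is more than one size of the part that bears spindle_seat; the job needs the larger.

How it is judged (in metres and radians):
On the way:
1. the rotor is fully home on the spindle while the cover is still open (horizontal distance between rotor and spindle_seat below 0.005 m and z of rotor in the frame of spindle_seat between -0.003 and 0.003 m and angle between rotor's own z axis and vertical below 0.06 rad and value of joint lid above 0.8 rad), for 0.2 s.
At the end, for the whole second after the job is handed in: The rotor is at rest on the spindle, hub up: its axis within 5 mm of the spindle's, its underside within 3 mm of the drive plate, upright within 0.06 rad; the cover is shut to within 0.06 rad; dish, rack and bottle are within 30 mm of where they stood (horizontal distance between rotor and spindle_seat below 0.005 m and z of rotor in the frame of spindle_seat between -0.003 and 0.003 m and angle between rotor's own z axis and vertical below 0.06 rad and linear speed of rotor below 0.02 m/s and value of joint lid below 0.06 rad and distance of each of dish, rack, flask from where it was at the start of the episode below 0.03 m); the robot touches nothing.
It fails at once if the rotor is dropped down the spindle (falls faster than 0.6 m/s on it) (linear speed of rotor above 0.6 m/s and horizontal distance between rotor and spindle_seat below 0.015 m and z of rotor in the frame of spindle_seat below 0.045 m).
It fails at once if the dish, the rack or the bottle is moved more than 30 mm (distance of any of dish, rack, flask from where it was at the start of the episode above 0.03 m).
It also fails if it takes over 58 s, if anything falls off the work surface, if the arm or the gripper's body presses on something with over 40 N, if the wrist force passes 120 N, or if a joint passes its speed limit or range.

## Working session

There is one attempt and no reset: what is moved stays moved. The work goes in short steps, Python scripts to look and compute and a shell command to move; the robot and the scene stay as the last step left them, time stands still between calls to the robot, and variables do not carry over. Pictures are saved under pics/ and viewed, at most 10 in all, crops included, and the job is handed in when it is done.

```bash
mkdir -p pics
python3 - <<'E'
from cell import readout,optics,bot
import cv2
for n in("side","top"):
    cv2.imwrite(f"pics/{n}0.png",optics.camera(n)[:,:,::-1]); p=optics.camera_params(n); print(n,p)
print(readout.state())
E
```

```text
side {'mtx': array([[609.85062257,   0.        , 309.97775303],
       [  0.        , 609.85062257, 246.10850964],
       [  0.        ,   0.        ,   1.        ]]), 'eye': array([0.2954589 , 1.40314916, 1.00528838]), 'orientation': array([-122.22473976,    1.12222264, -173.63709957])}
top {'mtx': array([[459.17737184,   0.        , 317.02335774],
       [  0.        , 459.17737184, 235.5597516 ],
       [  0.        ,   0.        ,   1.        ]]), 'eye': array([0.41264967, 0.00424169, 1.22745493]), 'orientation': array([-176.56892421,   -0.32937425,  -89.41513239])}
{'t': 0.1, 'qpos': array([ 6.10118175e+01,  9.10962277e+00,  9.15640264e+01,  1.73191192e-04,
        7.94223805e+01, -1.20381149e+01]), 'joint_vel': array([-0.0170867 , -0.06365536, -0.28324682,  0.08141163, -0.07617346,
       -0.0995219 ]), 'joint_efforts': array([-8.00201469e-04, -3.86502349e+01, -3.22960854e+01,  7.02132960e-02,
        3.38925468e-02, -7.08580023e-05]), 'tool_pos': array([0.16739853, 0.54954937, 0.23571977]), 'orientation': array([-1.79906118e+02, -2.01946232e-02,  1.63049884e+02]), 'wrist_force': array([-0.34133438, -0.0065632 , -0.79091621]), 'torque': array([ 0.01217244, -0.00849955, -0.04303314]), 'gripper_force': 0.0, 'finger_gap': 0.09195043966813012}
```

View pics/top0.png

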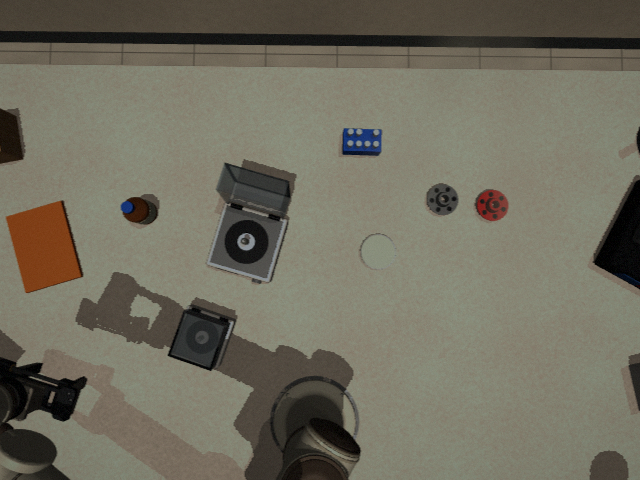

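View pics/side0.png

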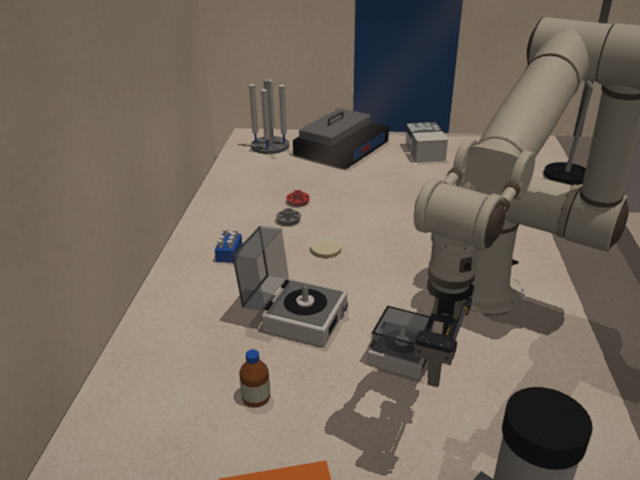

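Top view: the rotor could be the grey one at (443,199) or the red one at (492,205). The description says grey, so I choose (443,199). The centrifuge could be the large open one at (247,240) or the small shut one at (202,338); I choose the large one. The bystanders are the dish at (378,251), the rack at (362,142) and the bottle at (138,209). Next is a close crop to check.

```bash
cat > h.py <<'E'
import numpy as np,cv2
from cell import readout,optics,bot
from scipy.spatial.transform import Rotation as R
def cam(n):
    p=optics.camera_params(n); return p["mtx"],p["eye"],R.from_euler("xyz",p["orientation"],degrees=True).as_matrix()
def ray(n,u,v,z):
    K,e,M=cam(n); d=M@np.linalg.solve(K,[u,v,1]); return e+d*(z-e[2])/d[2]
def proj(n,P):
    K,e,M=cam(n); q=K@(M.T@(np.atleast_2d(P)-e).T); return (q[:2]/q[2]).T
E
python3 - <<'E'
from h import *
t=cv2.imread("pics/top0.png"); s=cv2.imread("pics/side0.png")
f=lambda im,u,v,w,h,W,H:cv2.resize(im[v:v+h,u:u+w],(W,H),interpolation=cv2.INTER_CUBIC)
a=np.hstack([f(t,200,155,100,75*2-20,400,520)[:300*2],])
a=f(t,200,150,100,150,400,600)
b=f(t,415,170,100,75,400,300)
c=f(s,230,190,133,150,400,300) if 0 else f(s,225,205,133,100,400,300)
cv2.imwrite("pics/crop1.png",np.hstack([a,np.vstack([b,c])]))
print(ray("top",443,199,.02),ray("side",288.5,216,.03),ray("top",247,240,.066),ray("side",305,302,.066))
E
```

```text
[ 0.58573242 -0.33494722  0.02      ] [ 0.57616959 -0.31003649  0.03      ] [0.46922613 0.17533567 0.066     ] [0.46214267 0.18775403 0.066     ]
```

View pics/crop1.png

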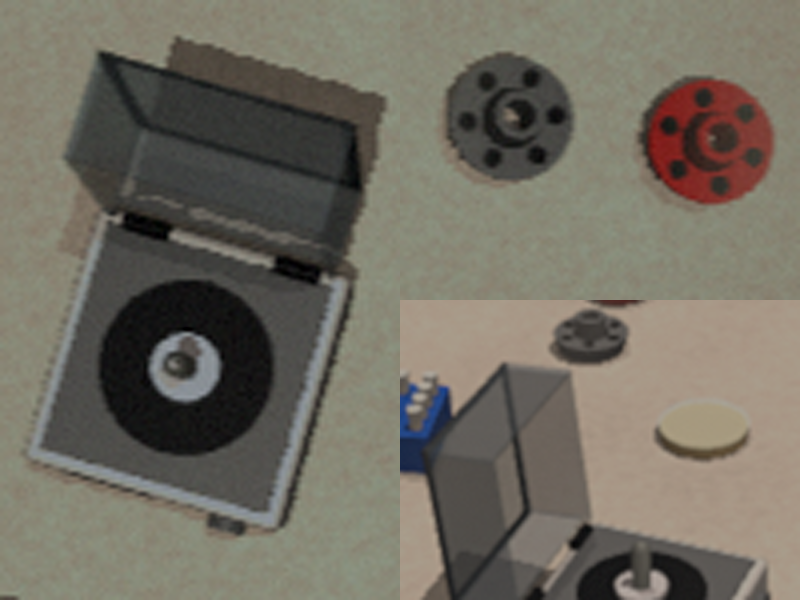

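The crop confirms the choice: the grey rotor is at about (442.5,199.5), hub up, with dark pockets. The centrifuge is the large open one, with its white drive plate at about (246,241.5). The cover leans back past vertical.

```bash
cat >> h.py <<'E'
def blob(im,box,f):
    u,v,w,h=box; m=f(im[v:v+h,u:u+w].astype(int)).astype(np.uint8)
    n,l,st,c=cv2.connectedComponentsWithStats(m); i=1+np.argmax(st[1:,4])
    cs=cv2.findContours((l==i).astype(np.uint8),cv2.RETR_EXTERNAL,cv2.CHAIN_APPROX_NONE)[0]
    e=cv2.fitEllipse(cv2.convexHull(max(cs,key=len))); return (e[0][0]+u,e[0][1]+v),e[1],st[i,4]
E
python3 - <<'E'
from h import *
t=cv2.imread("pics/top0.png"); s=cv2.imread("pics/side0.png")
dk=lambda th:(lambda a:a.max(2)<th)
for th in(90,100,110): print("rot top",*(b:=blob(t,(420,175,48,48),dk(th))),ray("top",*b[0],.02))
for th in(85,100,115): print("rot side",*(b:=blob(s,(270,204,36,26),dk(th))),ray("side",*b[0],.018))
for th in(35,45,55): print("ring top",*(b:=blob(t,(218,215,58,54),dk(th))),ray("top",*b[0],.061))
for th in(35,45,55): print("ring side",*(b:=blob(s,(278,286,55,32),dk(th))),ray("side",*b[0],.061))
for th in(130,150): print("plate top",*(b:=blob(t,(234,230,26,26),lambda a:a.min(2)>th)),ray("top",*b[0],.066))
for th in(110,130,150): print("plate side",*(b:=blob(s,(294,292,24,16),lambda a:a.min(2)>th)),ray("side",*b[0],.066))
# box bottom-right edge orientation: hinge caps
for z,p,q in((.06,(206.6,263),(268,281)),(.06,(268,281),(286.5,221))):
    d=ray("top",*q,z)-ray("top",*p,z); print(np.degrees(np.arctan2(d[1],d[0])),np.linalg.norm(d))
print("tip side",ray("side",304.8,286,.112), "tip top", ray("top",245,241,.112))
E
```

```text
rot top (441.59265518188477, 198.83755683898926) (30.672286987304688, 32.04612350463867) 768 [ 0.58612483 -0.33121297  0.02      ]
rot top (441.6816806793213, 198.8857765197754) (30.80659294128418, 32.36210250854492) 784 [ 0.58599873 -0.33144858  0.02      ]
rot top (441.51618003845215, 198.9367160797119) (31.375532150268555, 32.89514923095703) 809 [ 0.58585793 -0.33100831  0.02      ]
rot side (287.82269287109375, 217.52655220031738) (16.891273498535156, 23.068927764892578) 252 [ 0.58041231 -0.32082772  0.018     ]
rot side (287.6288661956787, 217.62320518493652) (17.427978515625, 24.260761260986328) 329 [ 0.58095743 -0.3201413   0.018     ]
rot side (287.5870780944824, 217.3158540725708) (17.931156158447266, 25.29820442199707) 350 [ 0.58138488 -0.32215963  0.018     ]
ring top (246.0403938293457, 241.51324462890625) (42.744625091552734, 43.40284729003906) 1197 [0.46559534 0.17843365 0.061     ]
ring top (246.02247428894043, 241.38002586364746) (43.19960403442383, 43.732093811035156) 1234 [0.46593363 0.17848573 0.061     ]
ring top (246.1180934906006, 241.34711456298828) (43.5392379
[... 285 characters left out ...]
) 636 [0.4635758  0.17985322 0.061     ]
ring side (304.9336051940918, 301.61755657196045) (26.02121353149414, 43.09974670410156) 667 [0.46338512 0.17971988 0.061     ]
plate top (245.74321460723877, 241.31502723693848) (15.291525840759277, 15.844558715820312) 101 [0.46586242 0.17844787 0.066     ]Traceback (most recent call last):
  File "<stdin>", line 8, in <module>
  File "h.py", line 12, in blob
    n,l,st,c=cv2.connectedComponentsWithStats(m); i=1+np.argmax(st[1:,4])
                                                      ~~~~~~~~~^^^^^^^^^^
    return _wrapfunc(a, 'argmax', axis=axis, out=out, **kwds)
    return bound(*args, **kwds)
ValueError: attempt to get argmax of an empty sequence
```

```bash
cat >> h.py <<'E'
def go(x,y,z,yaw=None):
    s=readout.state(); M=R.from_euler("xyz",s["orientation"],degrees=True)
    d=M.as_matrix().T@(np.array([x,y,z])-s["tool_pos"]); out=[d.round(4)]
    if yaw is not None: out.append((M.inv()*R.from_euler("xyz",[180,0,yaw],degrees=True)).as_rotvec().round(4))
    print("t",round(s["t"],2),"pos",s["tool_pos"].round(4),"rpy",s["orientation"].round(2),"F",s["wrist_force"].round(1),"gap",round(s["finger_gap"],4),"gf",round(s["gripper_force"],1),"q",s["qpos"].round(0)); print("need",*out)
E
python3 -m creep '[{"travel":[-0.041,-0.045,0],"dr":[0,0,0],"claw":-1},{"travel":[-0.041,-0.045,0],"dr":[0,0,0],"claw":-1},{"travel":[-0.041,-0.045,0],"dr":[0,0,0],"claw":-1},{"travel":[-0.041,-0.045,0],"dr":[0,0,0],"claw":-1},{"travel":[-0.041,-0.045,0],"dr":[0,0,0],"claw":-1},{"travel":[-0.041,-0.045,0],"dr":[0,0,0],"claw":-1},{"travel":[-0.041,-0.045,0],"dr":[0,0,0],"claw":-1},{"travel":[-0.041,-0.045,0],"dr":[0,0,0],"claw":-1}]'
python3 -c "from h import *;go(.585,-.331,.2,163.5)"
```

```text
t: 1.1
tool_pos: [0.3767, 0.1082, 0.2365]
orientation: [180.0, 0.0, 163.0]
wrist_force: [0.9, 0.4, -0.6]
finger_gap: 0.0921
gripper_force: 0.0
t 1.1 pos [0.3767 0.1082 0.2365] rpy [1.7998e+02 2.0000e-02 1.6305e+02] F [ 0.9  0.4 -0.6] gap 0.0921 gf 0.0 q [ -2. -20. 119.   0.  82. -75.]
need [-0.3273 -0.3594  0.0365] [ 0.0003  0.0004 -0.0079]
```

```bash
python3 -m creep '[{"travel":[-0.041,-0.045,0],"dr":[0,0,0],"claw":-1},{"travel":[-0.041,-0.045,0],"dr":[0,0,0],"claw":-1},{"travel":[-0.041,-0.045,0],"dr":[0,0,0],"claw":-1},{"travel":[-0.041,-0.045,0],"dr":[0,0,0],"claw":-1},{"travel":[-0.041,-0.045,0],"dr":[0,0,0],"claw":-1},{"travel":[-0.041,-0.045,0],"dr":[0,0,0],"claw":-1},{"travel":[-0.041,-0.045,0.02],"dr":[0,0,0],"claw":-1},{"travel":[-0.040,-0.0445,0.02],"dr":[0,0,0],"claw":-1}]' >/dev/null
python3 -m creep '[{"travel":[0,0,0.014],"dr":[0,0,0.186],"claw":-1},{"travel":[0,0,0.014],"dr":[0,0,0.186],"claw":-1},{"travel":[0,0,0.014],"dr":[0,0,0.186],"claw":-1},{"travel":[0,0,0.014],"dr":[0,0,0.186],"claw":-1},{"travel":[0,0,0.014],"dr":[0,0,0.186],"claw":-1},{"travel":[0,0,0.014],"dr":[0,0,0.186],"claw":-1},{"travel":[0,0,0.014],"dr":[0,0,0.186],"claw":-1},{"travel":[0,0,0.014],"dr":[0,0,0.186],"claw":-1}]'
python3 - <<'E'
from h import *
go(.585,-.331,.045)
t=optics.camera("top");s=optics.camera("side")
a=cv2.resize(t[155:255,390:520],(520,400),interpolation=cv2.INTER_CUBIC);b=cv2.resize(s[150:250,250:320],(280,400),interpolation=cv2.INTER_CUBIC)
cv2.imwrite("pics/pre.png",np.hstack([a,b])[:,:,::-1])
E
```

```text
t: 3.1
tool_pos: [0.5832, -0.327, 0.0841]
orientation: [-179.9, -0.0, 77.4]
wrist_force: [-0.3, -0.4, 0.7]
finger_gap: 0.0919
gripper_force: 0.0
t 3.1 pos [ 0.5832 -0.327   0.0841] rpy [-1.7994e+02 -3.0000e-02  7.7450e+01] F [-0.3 -0.4  0.7] gap 0.0919 gf 0.0 q [-40.  31.  82.   0.  67. -27.]
need [-0.0035  0.0027  0.0391]
```

View pics/pre.png

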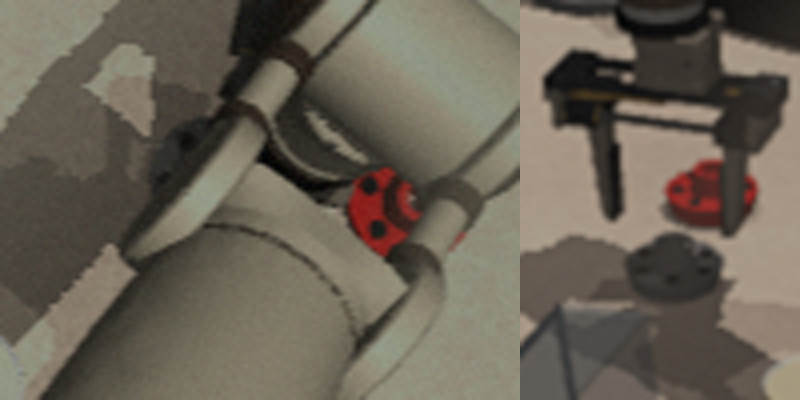

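Crop: the open fingers straddle the grey rotor. The tips are at (612,215) and (735,235), and the rotor below them is at (675,268). I'll descend and do a light centring squeeze.

```bash
python3 -m creep '[{"travel":[-0.0035,0.0027,0.013],"dr":[0,0,0],"claw":-1},{"travel":[0,0,0.013],"dr":[0,0,0],"claw":-1},{"travel":[0,0,0.013],"dr":[0,0,0],"claw":-1},{"travel":[0,0,0],"dr":[0,0,0],"claw":1},{"travel":[0,0,0],"dr":[0,0,0],"claw":1},{"travel":[0,0,0],"dr":[0,0,0],"claw":1},{"travel":[0,0,0],"dr":[0,0,0],"claw":1},{"travel":[0,0,0],"dr":[0,0,0],"claw":1}]' 5
python3 -c "from h import *;go(.585,-.331,.045,163.5)"
```

```text
t: 4.2
tool_pos: [0.5856, -0.3314, 0.0466]
orientation: [180.0, 0.0, 77.8]
wrist_force: [-0.5, -0.1, -0.1]
finger_gap: 0.0442
gripper_force: 0.0
t 4.2 pos [ 0.5856 -0.3314  0.0466] rpy [1.7997e+02 1.0000e-02 7.7800e+01] F [-0.5 -0.1 -0.1] gap 0.0442 gf 0.0 q [-40.  34.  82.   0.  64. -28.]
need [ 0.0003 -0.0007  0.0016] [ 2.0000e-04  5.0000e-04 -1.4958e+00]
```

```bash
python3 -m creep '[{"travel":[0,0,0],"dr":[0,0,0],"claw":1},{"travel":[0,0,0],"dr":[0,0,0],"claw":1},{"travel":[0,0,0],"dr":[0,0,0],"claw":1}]' 5
python3 -m creep '[{"travel":[0,0,0],"dr":[0,0,0],"claw":-0.2},{"travel":[0,0,0],"dr":[0,0,0],"claw":-0.2},{"travel":[0,0,0],"dr":[0,0,0],"claw":-0.2}]'
```

```text
t: 4.58
tool_pos: [0.5853, -0.3313, 0.0464]
orientation: [-180.0, -0.0, 77.8]
wrist_force: [-1.9, 1.2, 2.8]
finger_gap: 0.0324
gripper_force: 5.0
t: 4.95
tool_pos: [0.5855, -0.3313, 0.0462]
orientation: [180.0, -0.0, 77.8]
wrist_force: [-0.4, 0.6, -0.4]
finger_gap: 0.0548
gripper_force: 0.0
```

```bash
python3 -m creep '[{"travel":[0,0,0],"dr":[0,0,-0.187],"claw":-0.2},{"travel":[0,0,0],"dr":[0,0,-0.187],"claw":-0.2},{"travel":[0,0,0],"dr":[0,0,-0.187],"claw":-0.2},{"travel":[0,0,0],"dr":[0,0,-0.187],"claw":-0.2},{"travel":[0,0,0],"dr":[0,0,-0.187],"claw":-0.2},{"travel":[0,0,0],"dr":[0,0,-0.187],"claw":-0.2},{"travel":[0,0,0],"dr":[0,0,-0.187],"claw":-0.2},{"travel":[0,0,0],"dr":[0,0,-0.187],"claw":-0.2}]'
python3 -m creep '[{"travel":[0,0,0],"dr":[0,0,0],"claw":1},{"travel":[0,0,0],"dr":[0,0,0],"claw":1},{"travel":[0,0,0],"dr":[0,0,0],"claw":1},{"travel":[0,0,0],"dr":[0,0,0],"claw":1},{"travel":[0,0,0],"dr":[0,0,0],"claw":1}]' 20
python3 -c "from h import *;go(.585,-.331,.045,163.5)"
```

```text
t: 5.95
tool_pos: [0.5855, -0.3314, 0.0463]
orientation: [-180.0, 0.0, 163.9]
wrist_force: [0.7, -0.7, -0.3]
finger_gap: 0.0552
gripper_force: 0.0
t: 6.58
tool_pos: [0.5855, -0.3315, 0.0463]
orientation: [-180.0, 0.0, 163.5]
wrist_force: [-0.6, -1.6, -0.3]
finger_gap: 0.0325
gripper_force: 20.0
t 6.58 pos [ 0.5855 -0.3315  0.0463] rpy [-1.7999e+02  1.0000e-02  1.6348e+02] F [-0.6 -1.6 -0.3] gap 0.0325 gf 20.0 q [ -40.   34.   82.   -0.   64. -113.]
need [0.0006 0.0003 0.0013] [-0.0002  0.0001 -0.0003]
```

```bash
python3 -m creep '[{"travel":[0,0,-0.015],"dr":[0,0,0],"claw":1},{"travel":[0,0,-0.04],"dr":[0,0,0],"claw":1},{"travel":[0,0,-0.05],"dr":[0,0,0],"claw":1},{"travel":[0,0,-0.035],"dr":[0,0,0],"claw":1},{"travel":[0.015,0.02,0],"dr":[0,0,0],"claw":1},{"travel":[0.03,0.04,0],"dr":[0,0,0],"claw":1},{"travel":[0.03,0.04,0],"dr":[0,0,0],"claw":1},{"travel":[0.03,0.04,0],"dr":[0,0,0],"claw":1}]' 25
python3 -m creep '[{"travel":[0.03,0.04,0],"dr":[0,0,0],"claw":1},{"travel":[0.03,0.04,0],"dr":[0,0,0],"claw":1},{"travel":[0.03,0.04,0],"dr":[0,0,0],"claw":1},{"travel":[0.03,0.04,0],"dr":[0,0,0],"claw":1},{"travel":[0.02,0.025,0],"dr":[0,0,0],"claw":1},{"travel":[0,0,0],"dr":[0,0,0],"claw":1}]'
python3 -c "from h import *;go(.465,.179,.185,163.5)"
```

```text
t: 7.58
tool_pos: [0.5239, -0.1656, 0.1871]
orientation: [180.0, 0.0, 163.5]
wrist_force: [0.7, 0.7, -0.6]
finger_gap: 0.0323
gripper_force: 25.0
t: 8.32
tool_pos: [0.442, 0.0516, 0.1869]
orientation: [180.0, 0.0, 163.7]
wrist_force: [0.1, -0.6, -0.9]
finger_gap: 0.0323
gripper_force: 25.0
t 8.32 pos [0.442  0.0516 0.1869] rpy [1.7997e+02 3.0000e-02 1.6370e+02] F [ 0.1 -0.6 -0.9] gap 0.0323 gf 25.0 q [ -9.  -8. 115.   0.  74. -83.]
need [0.0137 0.1287 0.002 ] [0.0006 0.0006 0.0034]
```

```bash
python3 -m creep '[{"travel":[0.0035,0.03,0],"dr":[0,0,0.003],"claw":1},{"travel":[0.0035,0.035,0],"dr":[0,0,0],"claw":1},{"travel":[0.0035,0.035,0],"dr":[0,0,0],"claw":1},{"travel":[0.003,0.0285,0],"dr":[0,0,0],"claw":1},{"travel":[0,0,0],"dr":[0,0,0],"claw":1}]'
python3 - <<'E'
from h import *
go(.465,.179,.185,163.5)
t=optics.camera("top");s=optics.camera("side")
cv2.imwrite("pics/s2.png",s[:,:,::-1])
a=cv2.resize(t[180:280,195:295],(400,400),interpolation=cv2.INTER_CUBIC);b=cv2.resize(s[230:330,260:360],(400,400),interpolation=cv2.INTER_CUBIC)
cv2.imwrite("pics/over.png",np.hstack([a,b])[:,:,::-1])
E
```

```text
t: 8.95
tool_pos: [0.4673, 0.1774, 0.1867]
orientation: [180.0, 0.0, 163.4]
wrist_force: [0.8, -0.7, -1.3]
finger_gap: 0.0324
gripper_force: 25.0
t 8.95 pos [0.4673 0.1774 0.1867] rpy [1.7999e+02 3.0000e-02 1.6343e+02] F [ 0.8 -0.7 -1.3] gap 0.0324 gf 25.0 q [  7.   0. 107.  -0.  73. -67.]
need [0.0026 0.0009 0.0017] [ 0.0002  0.0005 -0.0012]
```

View pics/over.png

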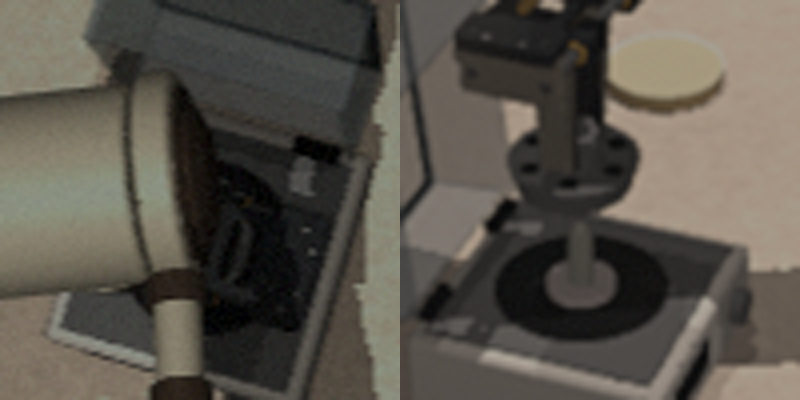

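Run:
```python
from h import *
s=cv2.imread("pics/s2.png"); 
c=lambda x,y:(260+(x-400+.5)/4-.5,230+(y+.5)/4-.5)
p=[.4673,.1774,.1604]
th=np.linspace(0,6.28,73); ring=np.c_[p[0]+.042*np.cos(th),p[1]+.042*np.sin(th),0*th+p[2]]; q=proj("side",ring)
print("pred disc extents",q.min(0),q.max(0),"seen",c(508,0)[0],c(640,0)[0])
for x,y in((.465,.179),(.466,.1785)): print(proj("side",[[x,y,.066],[x,y,.112]]).round(1))
print("seen plate",c(582,285),"tip",c(580,222))
for r in (232,236,264,286,290,294): print(r, s[r,300:312].max(1)) if r>250 else print(r,s[r,282:324].max(1))
```

```text
pred disc extents [285.39385672 259.24857519] [319.59514286 278.58048727] seen 286.625 319.625
[[304.3 299.8]
 [303.8 285.1]]
[[303.9 299.7]
 [303.5 285. ]]
seen plate (305.125, 300.875) tip (304.625, 285.125)
232 [ 52  33  29  29  28  29  30  56  73  69  54  34  30  50  61  75 101 116
  90  40  29  28  22  25  43  50  51  47  57  61  58  67  64  55  48  44
  96 150 170 169 166 167]
236 [ 41  41  41  40  41  40  41  39  40  39  37  36  34  34  35  33  33  33
  29  25  24  27  23  19  19  20  19  18  13  42 112 159 170 168 167 167
 167 167 166 166 167 166]
264 [54 52 49 39 50 66 76 80 65 43 37 37]
286 [55 54 56 63 75 76 65 56 53 54 53 53]
290 [16 27 54 69 71 72 72 62 37 16 15 18]
294 [20 36 58 69 71 72 72 63 43 27 23 17]
```

The side crop shows the spindle upright at column ≈304.7 and the rotor disc at ≈303.1. Allowing for the camera bias measured on the held rotor, the spindle is at (0.4655, 0.1785). I'll lower in stages, watching the force.

```bash
python3 -m creep '[{"travel":[0.002,0.0005,0],"dr":[0,0,0],"claw":1},{"travel":[0,0,0.01],"dr":[0,0,0],"claw":1},{"travel":[0,0,0.01],"dr":[0,0,0],"claw":1},{"travel":[0,0,0.01],"dr":[0,0,0],"claw":1},{"travel":[0,0,0.004],"dr":[0,0,0],"claw":1},{"travel":[0,0,0.004],"dr":[0,0,0],"claw":1},{"travel":[0,0,0.002],"dr":[0,0,0],"claw":1},{"travel":[0,0,0],"dr":[0,0,0],"claw":1}]'
python3 -c "from h import *;go(.4655,.1785,.1123,163.5)"
```

```text
t: 10.05
tool_pos: [0.4649, 0.1779, 0.1463]
orientation: [180.0, 0.0, 163.3]
wrist_force: [-0.4, -0.5, -2.4]
finger_gap: 0.0324
gripper_force: 25.0
t 10.05 pos [0.4649 0.1779 0.1463] rpy [180.     0.   163.34] F [-0.4 -0.5 -2.4] gap 0.0324 gf 25.0 q [  7.   3. 109.   0.  68. -66.]
need [-0.0004  0.0007  0.034 ] [ 0.      0.0001 -0.0027]
```

```bash
python3 -m creep '[{"travel":[0,0.0003,0.006],"dr":[0,0,0],"claw":1},{"travel":[0,0,0.006],"dr":[0,0,0],"claw":1},{"travel":[0,0,0.006],"dr":[0,0,0],"claw":1},{"travel":[0,0,0.006],"dr":[0,0,0],"claw":1},{"travel":[0,0,0.004],"dr":[0,0,0],"claw":1},{"travel":[0,0,0.003],"dr":[0,0,0],"claw":1},{"travel":[0,0,0.001],"dr":[0,0,0],"claw":1},{"travel":[0,0,0],"dr":[0,0,0],"claw":1}]'
python3 -c "from h import *;go(.4655,.1785,.1123,163.5)"
```

```text
t: 11.05
tool_pos: [0.465, 0.1782, 0.1144]
orientation: [180.0, 0.0, 163.3]
wrist_force: [-0.2, 0.0, -1.6]
finger_gap: 0.0327
gripper_force: 25.0
t 11.05 pos [0.465  0.1782 0.1144] rpy [1.8000e+02 1.0000e-02 1.6334e+02] F [-0.2  0.  -1.6] gap 0.0327 gf 25.0 q [  7.   5. 110.  -0.  64. -66.]
need [-0.0004  0.0004  0.0021] [ 0.      0.0001 -0.0028]
```

```bash
python3 -m creep '[{"travel":[0,0,0.001],"dr":[0,0,0],"claw":1},{"travel":[0,0,0.001],"dr":[0,0,0],"claw":1},{"travel":[0,0,0.0005],"dr":[0,0,0],"claw":1},{"travel":[0,0,0],"dr":[0,0,0],"claw":1}]'
```

```text
t: 11.55
tool_pos: [0.4651, 0.1782, 0.1122]
orientation: [-180.0, 0.0, 163.3]
wrist_force: [-1.6, -1.0, 3.0]
finger_gap: 0.0324
gripper_force: 25.0
```

```bash
python3 -m creep '[{"travel":[0,0,0.0005],"dr":[0,0,0],"claw":1},{"travel":[0,0,0],"dr":[0,0,0],"claw":1},{"travel":[0,0,0],"dr":[0,0,0],"claw":-0.3},{"travel":[0,0,0],"dr":[0,0,0],"claw":-0.3},{"travel":[0,0,0],"dr":[0,0,0],"claw":-0.3}]'
python3 -m creep '[{"travel":[0,0,-0.015],"dr":[0,0,0],"claw":-0.3},{"travel":[0,0,-0.03],"dr":[0,0,0],"claw":-0.3},{"travel":[0,0,-0.05],"dr":[0,0,0],"claw":-0.3},{"travel":[0,0,-0.05],"dr":[0,0,0],"claw":1},{"travel":[0,0,-0.05],"dr":[0,0,0],"claw":1},{"travel":[0,0,0],"dr":[0,0,0],"claw":1}]'
python3 - <<'E'
from h import *
s=optics.camera("side");t=optics.camera("top")
a=cv2.resize(s[210:330,220:360],(560,480),interpolation=cv2.INTER_CUBIC);b=cv2.resize(t[150:290,200:270],(240,480))
cv2.imwrite("pics/seat.png",np.hstack([a,b])[:,:,::-1]); go(.4655,.1785,.3,163.5)
E
```

```text
t: 12.18
tool_pos: [0.4649, 0.1782, 0.111]
orientation: [-180.0, -0.0, 163.3]
wrist_force: [-0.4, 0.1, -0.3]
finger_gap: 0.0592
gripper_force: 0.0
t: 12.92
tool_pos: [0.4672, 0.1785, 0.3124]
orientation: [179.8, 0.6, 163.3]
wrist_force: [0.8, -0.4, -0.3]
finger_gap: 0.032
gripper_force: 0.0
t 13.03 pos [0.465  0.1782 0.307 ] rpy [1.7997e+02 7.0000e-02 1.6334e+02] F [ 1.1  0.3 -1.1] gap 0.0237 gf 0.0 q [  7.  -5.  98.   0.  87. -66.]
need [-0.0004  0.0004  0.007 ] [ 0.0006  0.0013 -0.0028]
```

View pics/seat.png

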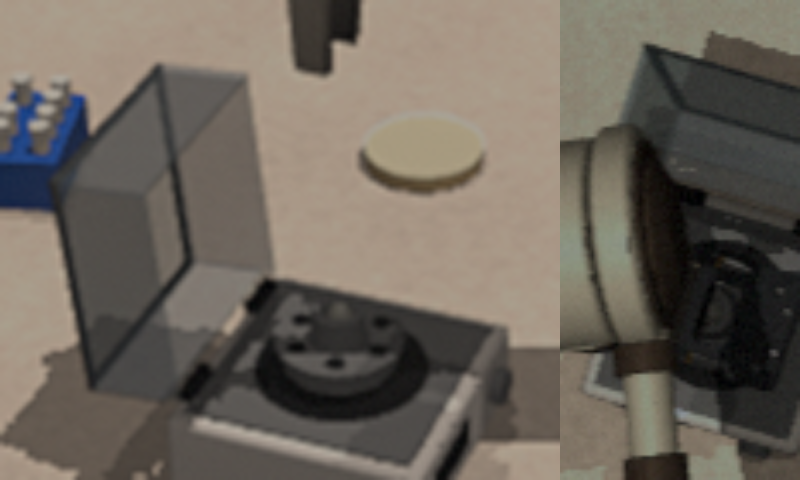

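The rotor is seated: disc low on the plate, hub at (340,320), spindle tip just showing. The cover is still open. Next I go over the cover to behind it, fingers shut, and push.

```bash
python3 -m creep '[{"travel":[-0.052,0,0],"dr":[0,0,0],"claw":1},{"travel":[-0.052,0,0],"dr":[0,0,0],"claw":1},{"travel":[-0.052,0,0],"dr":[0,0,0],"claw":1},{"travel":[-0.052,0,0],"dr":[0,0,0],"claw":1},{"travel":[0,0,0.04],"dr":[0,0,0],"claw":1},{"travel":[0,0,0.04],"dr":[0,0,0],"claw":1},{"travel":[0,0,0.04],"dr":[0,0,0],"claw":1},{"travel":[0,0,0],"dr":[0,0,0],"claw":1}]'
python3 - <<'E'
from h import *
go(.6645,.119,.187,163.5)
s=optics.camera("side")
cv2.imwrite("pics/behind.png",cv2.resize(s[150:330,180:360],(600,600),interpolation=cv2.INTER_CUBIC)[:,:,::-1])
E
```

```text
t: 14.02
tool_pos: [0.6604, 0.1185, 0.18]
orientation: [-179.8, -0.7, 163.3]
wrist_force: [-0.3, 0.3, 0.1]
finger_gap: 0.0003
gripper_force: 0.0
t 14.03 pos [0.6604 0.1185 0.18  ] rpy [-179.81   -0.65  163.33] F [-0.3  0.3  0.1] gap 0.0003 gf 0.0 q [ -0.  26.  77.  -0.  78. -73.]
need [-0.0037  0.0016 -0.007 ] [-0.0034 -0.0114 -0.0029]
```

View pics/behind.png

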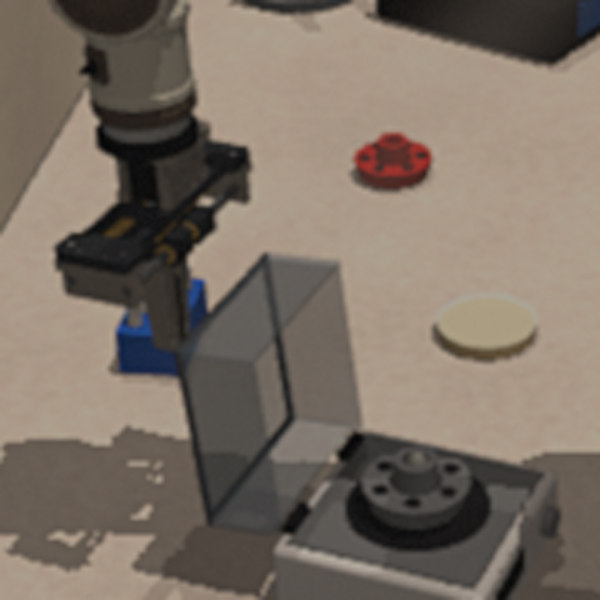

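The closed finger is behind the cover, with its tip at (170,345). The rotor is seated at (415,485). Now I swing the cover over.

```bash
python3 -m creep '[{"travel":[0.013,0,-0.006],"dr":[0,0,0],"claw":1},{"travel":[0.013,0,-0.006],"dr":[0,0,0],"claw":1},{"travel":[0.013,0,-0.006],"dr":[0,0,0],"claw":1},{"travel":[0.013,0,-0.007],"dr":[0,0,0],"claw":1},{"travel":[0.014,0,-0.005],"dr":[0,0,0],"claw":1},{"travel":[0.014,0,-0.005],"dr":[0,0,0],"claw":1},{"travel":[0.014,0,-0.004],"dr":[0,0,0],"claw":1},{"travel":[0.0135,0,-0.002],"dr":[0,0,0],"claw":1}]'
python3 - <<'E'
from h import *
go(.4650,.1783,.228,163.5)
s=optics.camera("side")
cv2.imwrite("pics/push.png",cv2.resize(s[180:330,210:360],(600,600),interpolation=cv2.INTER_CUBIC)[:,:,::-1])
E
```

```text
t: 15.08
tool_pos: [0.5602, 0.1495, 0.2275]
orientation: [-180.0, -0.0, 163.3]
wrist_force: [1.0, -2.4, 2.4]
finger_gap: 0.0005
gripper_force: 1.3
t 15.07 pos [0.5602 0.1495 0.2275] rpy [-1.7999e+02 -1.0000e-02  1.6334e+02] F [ 1.  -2.4  2.4] gap 0.0005 gf 1.3 q [  3.  10.  91.  -0.  79. -70.]
need [ 0.0995  0.0002 -0.0005] [-0.0002 -0.0001 -0.0029]
```

View pics/push.png

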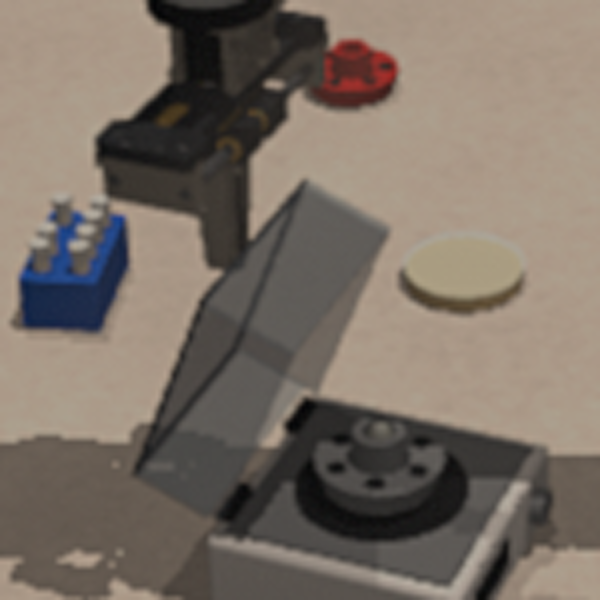

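The cover is following the finger, now at about 1.2 rad. I continue along the arc.

```bash
python3 -m creep '[{"travel":[0.0145,0,0],"dr":[0,0,0],"claw":1},{"travel":[0.0145,0,0],"dr":[0,0,0],"claw":1},{"travel":[0.0145,0,0.002],"dr":[0,0,0],"claw":1},{"travel":[0.014,0,0.004],"dr":[0,0,0],"claw":1},{"travel":[0.0135,0,0.006],"dr":[0,0,0],"claw":1},{"travel":[0.013,0,0.006],"dr":[0,0,0],"claw":1},{"travel":[0.012,0,0.008],"dr":[0,0,0],"claw":1},{"travel":[0.0115,0,0.009],"dr":[0,0,0],"claw":1}]'
python3 -m creep '[{"travel":[0.01,0,0.01],"dr":[0,0,0],"claw":1},{"travel":[0.01,0,0.0105],"dr":[0,0,0],"claw":1},{"travel":[0.008,0,0.012],"dr":[0,0,0],"claw":1},{"travel":[0.005,0,0.008],"dr":[0,0,0],"claw":1},{"travel":[0,0,0],"dr":[0,0,0],"claw":1}]'
python3 -c "from h import *;go(.35,.21,.148)"
```

```text
t: 16.12
tool_pos: [0.4573, 0.1804, 0.1916]
orientation: [-180.0, -0.0, 163.3]
wrist_force: [0.2, -0.4, -0.1]
finger_gap: 0.0004
gripper_force: 0.4
t: 16.75
tool_pos: [0.4258, 0.1897, 0.1509]
orientation: [-180.0, -0.1, 163.4]
wrist_force: [0.4, 0.3, 0.2]
finger_gap: 0.0002
gripper_force: 0.0
t 16.75 pos [0.4258 0.1897 0.1509] rpy [-1.7997e+02 -9.0000e-02  1.6335e+02] F [0.4 0.3 0.2] gap 0.0002 gf 0.0 q [  9.  -2. 114.   0.  69. -64.]
need [ 0.0784 -0.0023  0.003 ]
```

```bash
python3 -m creep '[{"travel":[0,0,0.002],"dr":[0,0,0],"claw":1},{"travel":[0,0,0.001],"dr":[0,0,0],"claw":1},{"travel":[0,0,0.0005],"dr":[0,0,0],"claw":1},{"travel":[0,0,0],"dr":[0,0,0],"claw":1}]'
```

```text
t: 17.25
tool_pos: [0.4268, 0.1897, 0.1484]
orientation: [180.0, 0.0, 163.3]
wrist_force: [-0.3, -0.6, 0.9]
finger_gap: 0.0003
gripper_force: 0.4
```

```bash
python3 -m creep '[{"travel":[0,0,0.001],"dr":[0,0,0],"claw":1},{"travel":[0,0,0],"dr":[0,0,0],"claw":1}]'
python3 -m creep '[{"travel":[0,0,0.001],"dr":[0,0,0],"claw":1},{"travel":[0,0,0],"dr":[0,0,0],"claw":1}]'
```

```text
t: 17.5
tool_pos: [0.4268, 0.1897, 0.1483]
orientation: [180.0, 0.0, 163.3]
wrist_force: [-2.2, -0.2, 6.3]
finger_gap: 0.0006
gripper_force: 3.7
t: 17.75
tool_pos: [0.4269, 0.1897, 0.1482]
orientation: [-180.0, 0.0, 163.4]
wrist_force: [-6.7, -1.2, 14.0]
finger_gap: 0.0004
gripper_force: 6.9
```

The arm meets a hard stop at tip height ≈0.126 m with 14 N, so the cover is shut. I back off, clear the view and check.

```bash
python3 -m creep '[{"travel":[0,0,-0.01],"dr":[0,0,0],"claw":1},{"travel":[0,0,-0.04],"dr":[0,0,0],"claw":1},{"travel":[0,0,-0.06],"dr":[0,0,0],"claw":1},{"travel":[0,0,-0.04],"dr":[0,0,0],"claw":1},{"travel":[0,0,0],"dr":[0,0,0],"claw":1},{"travel":[0,0,0],"dr":[0,0,0],"claw":1}]'
python3 - <<'E'
from h import *
s=optics.camera("side")
cv2.imwrite("pics/end.png",cv2.resize(s[180:420,180:380],(500,600),interpolation=cv2.INTER_CUBIC)[:,:,::-1])
c=np.array([.465,.1783]);X=np.array([.958,-.287]);Y=np.array([.287,.958])
for th in(0,.06):
  P=[]
  for y in(-.075,.075):
    x,z=-.156*np.cos(th)+.064*np.sin(th),.062+.156*np.sin(th)+.064*np.cos(th); P.append([*(c+X*(.078+x)+Y*y),z])
  print(th,(proj("side",P)-[180,180])*2.5)
E
```

```text
t: 18.5
tool_pos: [0.4263, 0.1895, 0.2954]
orientation: [-180.0, -0.1, 163.3]
wrist_force: [-0.3, -0.8, -0.5]
finger_gap: 0.0004
gripper_force: 0.0
0 [[409.33714423 227.29618237]
 [353.61543547 311.8444329 ]]
0.06 [[405.60623207 218.92792488]
 [349.44314077 303.00353236]]
```

View pics/end.png

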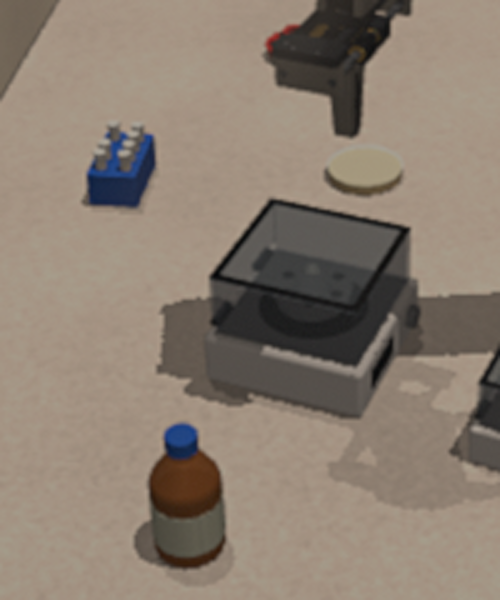

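The cover is shut: its front corners are at (410,229) and (357,310), against (409,227) and (354,312) predicted for 0 rad. The rotor is under it, and the rack, dish and bottle look undisturbed.

```bash
python3 -c "from cell import bot;print(bot.sign_off())"
```

```text
the job is handed in; nothing more can be done
None
```

The grey rotor is seated on the larger centrifuge's spindle, the cover is shut, and the dish, rack and bottle look undisturbed in the last picture; I handed the job in at about 18.5 s, and no verdict came back.

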